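# Clamp a steel tube in the swing-jaw fixture with its draw latch

### The job

Clamp the steel tube in the wooden fixture for filing: swing the hinged jaw shut against the tube, hook the latch's wire loop over the keeper on the jaw so that its crossbar sits under the keeper's nose, and press the red lever down over centre until it is fully home and stays there. Work by feel and never force the jaw, the loop or the lever; the tube must stay standing in its V, and the file, the tape measure and the padlock stay where they lie.

Things in the scene. Friction and masses are not known exactly. Their poses are not given: they have to be found in the camera images.
- fixture: Tube fixture, fixed to the bench: plywood board 164 x 174 x 15 mm, brown wooden block on its right, hinged wooden jaw on its left, both tops 49 mm above the bench. Origin: on the bench below the axis of the closed V; x points away from the robot, y left, z up. Placed and turned differently each time. The latch lies on the robot's side, in the plane x = -72 mm; the jaw's hinge on the far side.
- vee_centre (a point): Middle of the closed V, on the board's top, 15 mm above the bench: the place of the tube's lower end.
- jaw_hinge (a point): Point on the jaw's upright hinge pin, x = 45, y = 0, z = 33 mm of the fixture.
- tube: The work: loose steel tube, 27 mm across, 90 mm tall, about 0.12 kg, standing on the board within 3 mm of its place in the fixed V. Origin: centre of its lower end.
- jaw (a joint): Angle of the jaw about its pin, rad: 0 = parallel to the fixed block, where it meets the tube (within 0.02); grows as the near end swings left. Starts 0.3 to 0.7 open and stays where it is left; 1 to 2 N at its near end move it until it meets the tube. Do not push it with more than 25 N.
- jaw_outer (a point): Point on the jaw's outer, left face, where to push it shut: 33 mm above the bench (the face runs from 17 to 49 mm), 14 mm farther than the latch's plane. With the jaw shut: x = -58, y = 38 mm of the fixture.
- keeper_seat (a point): Seat of the crossbar's middle in the steel keeper on the jaw (18 mm wide, screwed in upright slots) when set to its middle height; jaw shut: x = -72, y = 22, z = 73 mm of the fixture, same axes. The real keeper is set up to 10 mm higher or lower: find its ledge by feel. It opens to the left (+y): post to the right of the bar, ledge below it reaching 9 mm left of the seat, nose above it.
- loop_bar (a point): Middle of the crossbar of the wire loop: a U of 5 mm wire, 40 mm wide outside, 30 inside; pinch both rods just behind the bar. The bar clears the bevelled nose when 13 mm above its real seat, passes left of it when 3.5 to 8 mm left of the seat, then rests on the ledge at seat height, 1.5 mm under the nose, and is drawn right to the post. Held, it must not bear on the keeper with over 15 N.
- loop (a joint): Angle of the loop on the lever, rad: loop minus lever = the loop's slope above level, going left. Its pin sits on the lever, 16 mm from the lever's pivot, 0.18 rad below the lever's line when home; pin to bar 79 mm. So the bar moves freely in the latch's plane while the lever is up. Starts sloping 0.25 to 0.95, stays where it is left (3 N move it). It stretches up to 9 mm: 11 N, then 22 N a mm.
- lever_pivot (a point): The lever's pivot: x = -72, y = -47, z = 77 mm of the fixture. The lever turns about the fixture's x direction.
- lever (a joint): Angle of the lever, rad: 0 = fully home, flat, pointing right (-y), stopped there; grows as it is raised (1.57 upright, at most 2.1). Starts at 1.15 to 1.6, stays where it is left; rises to about 1.7 as the loop is hooked. Hooked, it resists from about 1.2 down with up to 11 N at the tip, goes over centre between 0.4 and 0.1 and is then pulled home by the loop. Do not push it with more than 25 N.
- lever_tip (a point): Point on the lever's red handle, 72 mm from the pivot, on the face that is uppermost when the lever is home and looks left when it stands upright. Handle 19 mm wide, 10 mm thick, its end 92 mm from the pivot.
- file: Flat file with green handle, 258 mm long, on the bench; bystander. Origin: middle of its underside.
- tape_measure: Yellow tape measure standing on the bench, 37 x 81 x 67 mm; bystander. Origin: middle of its underside.
- padlock: Brass padlock lying on the bench, 66 x 45 x 17 mm; bystander. Origin: middle of its underside.
Mind the look-alikes: they are no part of the job. There is more than one size of the tube; the one meant has the size given above.

How it is judged:
By the outcome, as a careful person would: the job done as asked, in the order asked, and still so for the second after the job is handed in, with the robot touching nothing.
It also fails if it takes over 58 s, if anything falls off the work surface, if the arm or the gripper's body presses on something with over 40 N, if the wrist force passes 120 N, or if a joint passes its speed limit or range.

### The arm

A 6-joint arm with a two-finger parallel gripper is mounted at the origin on the work surface; the furniture and walls round the work are solid. World frame = base frame: x ahead of the robot, y to its left, z up, the work surface at z = 0. Lengths are in m, angles in rad, forces in N, time in s.
With the tool pointing down it reaches from about 0.275 to 0.975 m from the base axis. Payload 8.4 kg.
Tool frame: the origin (TCP) lies between the finger pads; the fingertips stand env.nose_length ahead of it and the grasp point (between the pads) lies 6 mm ahead of it (env.nose_length is the distance from the TCP to the fingertips, in m); z points along the fingers, y is the line along which they close (so a half turn about z gives the same grasp; the last joint's range is limited). The gripper opens to 92 mm and grips with 3 to 60 N. Pads are 20 mm wide; open, the fingers measure 128 mm over their backs; the gripper's body (75 mm by 189 mm) begins 69 mm behind the grasp point.
Start: joints at [-1.323, 0.353, 1.633, -0, 1.155, -0.002], TCP at [0.155, -0.606, 0.24] pointing down, gripper open.
Joint ranges: [-2.63, 2.63], [-0.92, 2.1], [0.06, 2.66], [-1.3, 4.44], [0, 2.69], [-3.02, 3.02]. Speed limits (rad/s): [2.22, 2.22, 2.79, 3.14, 3.14, 3.14].

### API

Orientations are given as a rotation vector (axis times angle).
In Python, from workcell import env gives the robot as it stands.
- The arm moves only by the shell command python3 -m crank 'ROWS' [OPENING] [FORCE]. ROWS is JSON, one flat list of numbers, 4 for each row, row after row: the shift along the tool's x, y, z in cm, then the turn about the tool's z in degrees. In form: [x, y, z, yaw, x, y, z, yaw, ...]. A call has exactly 8 rows; each row is the pose to reach, as a shift and turn from the pose commanded when the call began, along the tool's axes at that moment; what a row does not reach only later rows make up. A row lasts 1/8 s, in which the tool goes at most 62.5 mm and 10.7 degrees, less where a joint would pass 70% of its speed; a pose out of reach is approached as far as the arm can. A call with a gripper value outside its range is refused whole. OPENING is the closure, from 0 (fully open) to 1 (shut), set as the call begins (- or left out, the last holds). The fingers move at their own pace and stop on an object; FORCE is the grip in N (left out, the last holds). Time passes only in rows, so rows that repeat a pose let the fingers close, or fill a call up. It gives the time, the measured TCP pose, the force, the opening and the grip force at its end, in the units of the state.
- env.state(): the state, without advancing time (a new reading comes with each control period).
- env.grab_frame(name): name is "side" or "top"; returns the picture (420x560x3 uint8, red, green, blue); there is no depth.
- env.calibration(name): a dict with "intrinsics" (3x3 intrinsics, pixels), "R" (3x3) and "t" (3): a world point X has camera coordinates R X + t. Camera axes: x right, y down, z forward; pixel columns grow to the right and rows downward; lengths in m; the calibration is good to about 2 mm. A picture is of the moment at which its call begins. calibration takes no time and is no camera call.
- env.sign_off(): hands the job in; it is judged then, once.
The state is a dict: "time_s": time; "q": joint angles; "qd": joint speeds; "tau": joint torques, N m; "ee_pos": TCP position; "ee_rot": TCP orientation; "force": force on the tool from outside, world axes, zero at the start; "wrist_torque": the same for the moment, N m; "gripper_width": finger opening in m; "grasp_force": force on a finger pad.
Only numpy, scipy, OpenCV 4.12 (cv2) and the standard library are available. Lean on these libraries where they do the work, as an engineer would, in place of code of your own. Each camera call takes 0.05 s, during which the arm holds its last target. There are 200 camera calls.

## Working session

There is one attempt and no reset: what is moved stays moved. The work goes in short steps, Python scripts to look and compute and a shell command to move; the robot and the scene stay as the last step left them, time stands still between calls to the robot, and variables do not carry over. Pictures are saved under pics/ and viewed, at most 10 in all, crops included, and the job is handed in when it is done.

```bash
ls; mkdir -p pics; python3 - <<'E'
from workcell import env
import cv2,numpy as np
for n in("side","top"):
    im=env.grab_frame(n); cv2.imwrite(f"pics/{n}0.png",im[:,:,::-1])
    c=env.calibration(n); R=np.array(c["R"]);t=np.array(c["t"]);print(n,c["intrinsics"],"cam at",-R.T@t,"fwd",R[2])
s=env.state();print(s["time_s"],s["ee_pos"],s["ee_rot"],s["force"],env.nose_length)
E
```

```text
pics
side [[530.38987303   0.         268.84516454]
 [  0.         530.38987303 211.61010026]
 [  0.           0.           1.        ]] cam at [1.05558184 0.61004898 0.67532159] fwd [-0.58926595 -0.52640238 -0.61291613]
top [[498.51127103   0.         282.70991849]
 [  0.         498.51127103 200.48929116]
 [  0.           0.           1.        ]] cam at [0.415889   0.09477671 1.14215495] fwd [ 0.05320723 -0.00347157 -0.99857746]
0.1 [ 0.15438774 -0.60522347  0.23896   ] [-3.11596095e+00 -3.91214821e-01  2.48530510e-04] [ 0.64378144 -0.25159449  0.18905376] 0.025
```

View pics/side0.png

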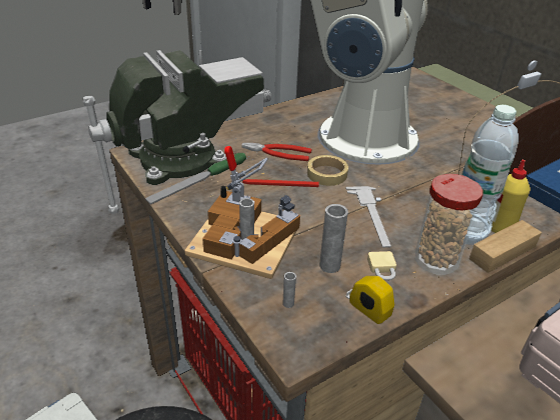

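View pics/top0.png

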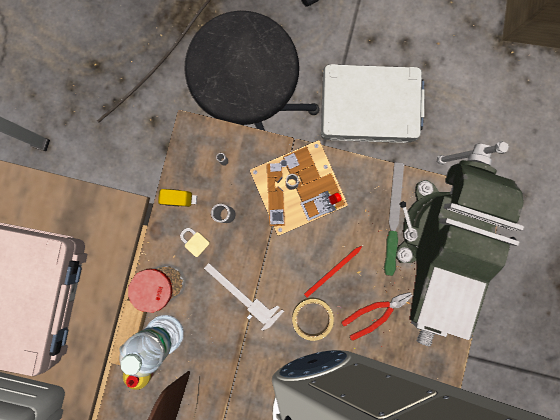

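Both views show the fixture: top at about (298,188), side at (243,235). The tube in it is at top (292,183) and side (247,218). Look-alikes are the big tube at top (222,213) and the small tube at top (221,158), plus red pencils and pliers that resemble the red lever. The lever's red handle is at top (335,198), side (230,160). I'll take close crops to confirm this.

```bash
python3 - <<'E'
import cv2,numpy as np
a=cv2.imread("pics/top0.png")[135:240,240:355]; b=cv2.imread("pics/side0.png")[140:280,180:310]
f=lambda i,w,h:cv2.resize(i,(w,h),interpolation=cv2.INTER_CUBIC)
cv2.imwrite("pics/c0.png",np.hstack([f(a,400,365),np.zeros((365,4,3),np.uint8),f(b,339,365)]))
cv2.imwrite("pics/c0.png",np.vstack([np.hstack([f(a,400,365),f(b,339,365)])]))
E
```

```text
(no output)
```

View pics/c0.png

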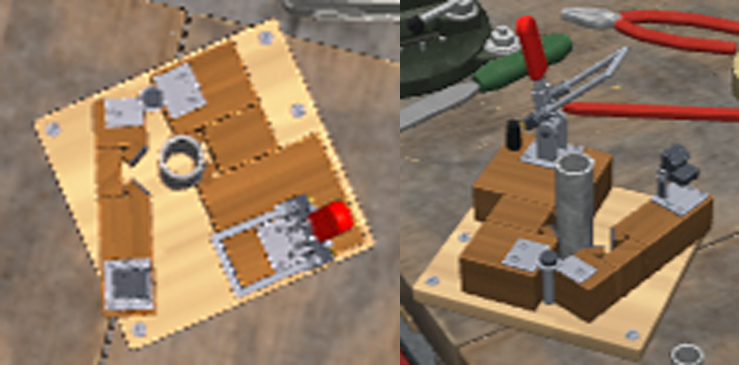

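The crops confirm the choice. The 27 mm tube stands in the V (crop (182,163)), the jaw is open on the left with the keeper at (128,285), the red lever is at (332,218), and the loop's bar runs from (215,237) to (238,293). Next I measure.

```bash
cat >h.py <<'E'
from workcell import env
import cv2,numpy as np
from scipy.optimize import least_squares
C={n:env.calibration(n) for n in("side","top")}
def ray(n,p):
    c=C[n];R=np.array(c["R"]);t=np.array(c["t"]);d=R.T@np.linalg.inv(c["intrinsics"])@np.array([p[0],p[1],1.]);return -R.T@t,d/np.linalg.norm(d)
def onz(n,p,z):
    o,d=ray(n,p);return o+d*(z-o[2])/d[2]
def tri(pt,ps):
    o1,d1=ray("top",pt);o2,d2=ray("side",ps)
    s=np.linalg.lstsq(np.c_[d1,-d2],o2-o1,rcond=None)[0];a=o1+s[0]*d1;b=o2+s[1]*d2
    return (a+b)/2,np.linalg.norm(a-b)
def px(n,X):
    c=C[n];x=np.array(c["intrinsics"])@(np.array(c["R"])@X+np.array(c["t"]));return x[:2]/x[2]
def red(n,box):
    im=cv2.cvtColor(env.grab_frame(n),cv2.COLOR_RGB2HSV);x0,y0,x1,y1=box
    m=np.zeros(im.shape[:2],np.uint8);h,s,v=[im[...,i].astype(int) for i in range(3)]
    k=((h<6)|(h>174))&(s>190)&(v>90);m[y0:y1,x0:x1]=255*k[y0:y1,x0:x1]
    return m
E
cat >m1.py <<'E'
from h import *
top=cv2.imread("pics/top0.png");h=cv2.cvtColor(top,cv2.COLOR_BGR2HSV)
m=cv2.inRange(h,(10,50,170),(28,170,255));k=np.zeros_like(m);k[135:240,240:355]=m[135:240,240:355]
k=cv2.morphologyEx(k,cv2.MORPH_OPEN,np.ones((2,2)))
pts=cv2.findNonZero(k);r=cv2.boxPoints(cv2.minAreaRect(pts));print("px corners",r.round(1).tolist())
W=np.array([onz("top",p,.015) for p in r]);print(W.round(4));e=np.diff(np.vstack([W,W[:1]]),axis=0);print(np.linalg.norm(e,axis=1),np.degrees(np.arctan2(e[:,1],e[:,0])))
T=lambda x,y:(240+x/3.478,135+y/3.478);S=lambda x,y:(180+(x-400)/2.608,140+y/2.608)
for n,a,b in[("tube top",(184,157),(574,162)),("hinge pin top",(152,96),(548,257)),("bar mid",(226,265),(617,60)),("keeper top",(128,280),(675,152)),("handle end",(342,212),(526,22)),("boardA",(38,122),(640,357)),("boardB",(275,22),(413,290))]:
    X,er=tri(T(*a),S(*b));print(n,X.round(4),"gap",round(er,4))
for n in("top","side"):
    mm=red(n,(315,180,355,215) if n=="top" else (220,140,242,175));print(n,cv2.boundingRect(mm),cv2.connectedComponentsWithStats(mm)[3][1:])
E
python3 m1.py
```

```text
px corners [[249.8000030517578, 170.39999389648438], [320.3999938964844, 139.89999389648438], [348.8999938964844, 206.0], [278.29998779296875, 236.5]]
[[ 0.5457  0.1644  0.015 ]
 [ 0.6127  0.0025  0.015 ]
 [ 0.4608 -0.0587  0.015 ]
 [ 0.3949  0.1023  0.015 ]]
[0.17520819 0.163737   0.17399546 0.1631408 ] [ -67.53553181 -158.0337449   112.27013531   22.39070766]
tube top [0.5128 0.0698 0.1027] gap 0.0021
hinge pin top [0.5566 0.0879 0.0541] gap 0.0015
bar mid [0.4462 0.0478 0.1456] gap 0.0016
keeper top [0.4412 0.1033 0.0903] gap 0.0022
handle end [ 0.4739 -0.0171  0.1615] gap 0.0036
boardA [0.5465 0.164  0.0032] gap 0.004
boardB [0.6107 0.005  0.007 ] gap 0.0003
top (329, 193, 12, 11) [[334.85263158 197.87368421]]
side (225, 146, 11, 25) [[230.08433735 157.71686747]]
```

The measurements agree with each other:
- **Fixture:** the board is 175 x 164 mm, yaw 22.1° and origin about (0.514, 0.0705). The tube's top measures 103 mm against 105 given.
- **Latch and jaw:** lever about 1.35, loop slope about 0.75, jaw about 0.35.

The first move is up, over the vise, turning so that tool x points to the fixture's left and tool y points away.

```bash
cat >>h.py <<'E'
from scipy.spatial.transform import Rotation as Ro
YAW=np.radians(22.1);O=np.array([.514,.0705,0]);F=np.array([[np.cos(YAW),-np.sin(YAW),0],[np.sin(YAW),np.cos(YAW),0],[0,0,1]])
def w2f(X): return F.T@(np.array(X)-O)
def where(*targets):
    s=env.state();R=Ro.from_rotvec(s["ee_rot"]).as_matrix()
    print("t %.2f TCP(fix mm) %s"%(s["time_s"],(w2f(s["ee_pos"])*1000).round(1)),"force fix",(F.T@s["force"]).round(1),"w",round(s["gripper_width"]*1000,1),"gf",round(s["grasp_force"],1))
    xa=np.degrees(np.arctan2(R[1,0],R[0,0]));print("yaw turn still needed (tool z)",round(-(112.1-xa),1))
    for T in targets:
        print(T,"-> rows cm",(100*R.T@(O+F@np.array(T)/1000-s["ee_pos"])).round(2))
E
python3 -m crank '[0,0,-6,-10, 0,0,-12,-20, 0,0,-18,-30, 0,0,-22,-40, 3.4,-5,-22,-50, 7,-10,-22,-60, 10.5,-15.2,-22,-70, 14.2,-20.6,-22,-80]' 1 10
python3 -c "
from h import *
where((-50,100,240),(-50,100,55))"
```

```text
time_s: 1.2
ee_pos: [0.2403, -0.3719, 0.4595]
ee_rot: [2.13, 2.309, 0.0]
force: [0.8, 0.1, 0.9]
gripper_width: 0.0139
grasp_force: 0.0
t 1.20 TCP(fix mm) [-420.  -306.9  459.5] force fix [ 0.8 -0.2  0.9] w 13.9 gf 0.0
yaw turn still needed (tool z) -17.5
(-50, 100, 240) -> rows cm [49.93 23.05 21.95]
(-50, 100, 55) -> rows cm [49.93 23.05 40.45]
```

```bash
python3 -m crank '[5.4,2.5,0,-5, 10.8,5,0,-10, 16.2,7.5,0,-15, 21.6,10,0,-17.5, 27,12.5,0,-17.5, 32.4,15,0,-17.5, 37.8,17.5,2,-17.5, 43,20,5,-17.5]' 
python3 -c "
from h import *
where((-50,100,240),(-50,100,55))"
```

```text
time_s: 2.2
ee_pos: [0.4069, 0.0699, 0.4111]
ee_rot: [1.759, 2.601, 0.003]
force: [0.4, -0.8, -0.7]
gripper_width: 0.0005
grasp_force: 0.0
t 2.20 TCP(fix mm) [-99.5  39.7 411.1] force fix [ 0.1 -0.9 -0.7] w 0.5 gf 0.0
yaw turn still needed (tool z) -0.2
(-50, 100, 240) -> rows cm [ 6.06  4.88 17.12]
(-50, 100, 55) -> rows cm [ 6.07  4.83 35.62]
```

```bash
python3 -m crank '[3,2.4,4,-0.2, 6.1,4.8,8,-0.2, 6.1,4.8,14,-0.2, 6.1,4.8,20,-0.2, 6.1,4.8,26,-0.2, 6.1,4.8,31,-0.2, 6.1,4.8,35,-0.2, 6.1,4.8,35.6,-0.2]' 
python3 -c "
from h import *
where((-50,50,55))"
```

```text
time_s: 3.2
ee_pos: [0.4264, 0.1415, 0.0529]
ee_rot: [-1.755, -2.602, 0.006]
force: [-0.6, -0.7, 0.4]
gripper_width: 0.0006
grasp_force: 0.0
t 3.20 TCP(fix mm) [-54.5  98.8  52.9] force fix [-0.8 -0.4  0.4] w 0.6 gf 0.0
yaw turn still needed (tool z) -0.1
(-50, 50, 55) -> rows cm [-4.88  0.45 -0.22]
```

```bash
python3 -m crank '[-0.6,0.3,0,0, -1.2,0.3,0,0, -1.8,0.3,0,0, -2.3,0.3,0,0, -2.8,0.3,0,0, -3.3,0.3,0,0, -3.7,0.3,0,0, -4,0.3,0,0]' 
python3 -m crank '[-0.2,0,0,0, -0.4,0,0,0, -0.6,0,0,0, -0.7,0,0,0, -0.8,0,0,0, -0.8,0,0,0, -0.8,0,0,0, -0.8,0,0,0]' 
python3 -c "
from h import *
where((-50,50,55))"
```

```text
time_s: 4.2
ee_pos: [0.4459, 0.1059, 0.0548]
ee_rot: [-1.756, -2.604, 0.0]
force: [-1.6, 1.3, -0.3]
gripper_width: 0.0003
grasp_force: 0.8
time_s: 5.2
ee_pos: [0.4488, 0.0987, 0.0548]
ee_rot: [-1.756, -2.604, 0.0]
force: [-3.3, 1.9, 0.1]
gripper_width: 0.0003
grasp_force: 1.5
t 5.20 TCP(fix mm) [-49.8  50.7  54.8] force fix [-2.3  3.1  0.1] w 0.3 gf 1.5
yaw turn still needed (tool z) -0.1
(-50, 50, 55) -> rows cm [-0.07 -0.02 -0.02]
```

```bash
python3 -m crank '[-0.05,0,0,0, -0.1,0,0,0, -0.1,0,0,0, -0.15,0,0,0, -0.2,0,0,0, -0.2,0,0,0, -0.2,0,0,0, -0.2,0,0,0]' 
python3 -c "
from h import *
where((-50,46,55))
for n in('top','side'): cv2.imwrite(f'pics/{n}1.png',env.grab_frame(n)[:,:,::-1])"
```

```text
time_s: 6.2
ee_pos: [0.4498, 0.0969, 0.0549]
ee_rot: [1.756, 2.605, 0.0]
force: [-2.9, 2.5, -0.8]
gripper_width: 0.0003
grasp_force: 1.5
t 6.20 TCP(fix mm) [-49.6  48.6  54.9] force fix [-1.8  3.4 -0.8] w 0.3 gf 1.5
yaw turn still needed (tool z) -0.1
(-50, 46, 55) -> rows cm [-0.26 -0.04 -0.01]
```

```bash
python3 -m crank '[-0.05,0,0,0, -0.1,0,0,0, -0.1,0,0,0, -0.15,0,0,0, -0.15,0,0,0, -0.2,0,0,0, -0.2,0,0,0, -0.2,0,0,0]' 
python3 -c "
from h import *
where((-50,46,55))"
```

```text
time_s: 7.3
ee_pos: [0.4499, 0.096, 0.0549]
ee_rot: [-1.757, -2.603, -0.001]
force: [-7.2, 10.4, 0.9]
gripper_width: 0.0003
grasp_force: 6.4
t 7.30 TCP(fix mm) [-49.8  47.7  54.9] force fix [-2.8 12.4  0.9] w 0.3 gf 6.4
yaw turn still needed (tool z) -0.1
(-50, 46, 55) -> rows cm [-0.17 -0.02 -0.01]
```

The jaw met the tube: the force rose to 12 N at TCP y = 47.7, where 48 was expected. I back off, open the gripper partway and look again.

```bash
python3 -m crank '[0.8,0,0,0, 2.5,0,0,0, 6,0,0,0, 8,0,-5,0, 9,0,-11,0, 9,0,-17,0, 9,0,-20,0, 9,0,-20,0]' 0.35
python3 - <<'E'
from h import *
where((-72,4,167))
for n in('top','side'): cv2.imwrite(f'pics/{n}2.png',env.grab_frame(n)[:,:,::-1])
a=cv2.imread("pics/top2.png")[135:240,240:355]; b=cv2.imread("pics/side2.png")[140:240,190:310]
f=lambda i,w,h:cv2.resize(i,(w,h),interpolation=cv2.INTER_CUBIC)
cv2.imwrite("pics/c2.png",np.hstack([f(a,394,360),f(b,400,333+27)]))
E
```

```text
time_s: 8.3
ee_pos: [0.4181, 0.1797, 0.2574]
ee_rot: [1.754, 2.602, 0.008]
force: [-0.3, -0.6, -0.4]
gripper_width: 0.0598
grasp_force: 0.0
t 8.30 TCP(fix mm) [-47.8 137.3 257.4] force fix [-0.5 -0.5 -0.4] w 59.8 gf 0.0
yaw turn still needed (tool z) -0.1
(-72, 4, 167) -> rows cm [-13.33  -2.47   9.03]
```

View pics/c2.png

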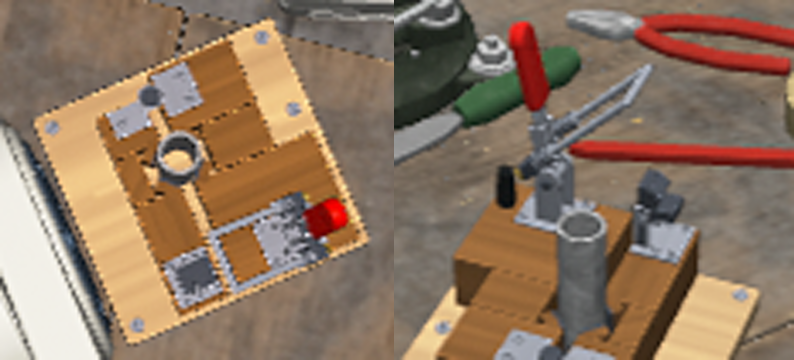

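The jaw is shut against the tube and the tube still stands in its V (crop (180,157)). The loop's bar is unchanged at crop (222,264) and (641,83). The keeper's nose is at (192,272) and (655,178).

```bash
python3 - <<'E'
from h import *
T=lambda x,y:(240+x/3.426,135+y/3.426);S=lambda x,y:(190+(x-394)/3.333,140+y/3.6)
for n,a,b in[("bar",(222,264.5),(641,83)),("keeper top",(192,270),(654,178)),("tube top",(180,153),(581,224))]:
    X,e=tri(T(*a),S(*b));print(n,(w2f(X)*1000).round(1),round(e*1000,1))
for z in(63,68,73,78,83):
    for y in (22,31):
        p=px("side",O+F@np.array([-72,y,z])/1000);print(z,y,((p[0]-190)*3.333+394).round(),((p[1]-140)*3.6).round())
E
```

```text
bar [-73.    5.5 144.7] 1.6
keeper top [-67.7  18.7  91.7] 3.0
tube top [  0.   -0.3 103.3] 1.1
63 22 664.0 219.0
63 31 678.0 223.0
68 22 664.0 211.0
68 31 678.0 215.0
73 22 664.0 204.0
73 31 679.0 208.0
78 22 664.0 196.0
78 31 679.0 200.0
83 22 664.0 189.0
83 31 679.0 192.0
```

```bash
python3 -m crank '[-5,-1,0,0, -10,-2,0,0, -13.5,-2.5,0,-0.1, -13.5,-2.5,4,-0.1, -13.5,-2.5,7,-0.1, -13.5,-2.5,9,-0.1, -13.5,-2.5,10,-0.1, -13.5,-2.5,10,-0.1]' 
python3 -c "
from h import *
where((-72,2.5,157))"
```

```text
time_s: 9.4
ee_pos: [0.4433, 0.044, 0.1538]
ee_rot: [-1.753, -2.605, 0.003]
force: [0.1, 0.4, 0.1]
gripper_width: 0.06
grasp_force: 0.0
t 9.40 TCP(fix mm) [-75.5   2.  153.8] force fix [0.2 0.4 0.1] w 60.0 gf 0.0
yaw turn still needed (tool z) 0.0
(-72, 2.5, 157) -> rows cm [ 0.05  0.35 -0.33]
```

```bash
python3 -m crank '[0,0.3,-0.3,0, 0,0.3,-0.3,0, 0,0.3,-0.3,0, 0,0.3,-0.3,0, 0,0.3,-0.3,0, 0,0.3,-0.3,0, 0,0.3,-0.3,0, 0,0.3,-0.3,0]' 0.65 15
python3 -c "
from h import *
where((-72,2,157))"
```

```text
time_s: 10.4
ee_pos: [0.4475, 0.0452, 0.1581]
ee_rot: [1.754, 2.605, 0.001]
force: [3.2, 5.1, 4.1]
gripper_width: 0.0388
grasp_force: 15.0
t 10.40 TCP(fix mm) [-71.1   1.6 158.1] force fix [4.9 3.5 4.1] w 38.8 gf 15.0
yaw turn still needed (tool z) 0.0
(-72, 2, 157) -> rows cm [ 0.04 -0.09  0.11]
```

```bash
python3 -m crank '[0.3,-0.1,0.4,0, 0.7,-0.1,1,0, 1.1,-0.1,1.6,0, 1.5,-0.1,2.3,0, 1.9,-0.1,3,0, 2.3,-0.1,3.7,0, 2.4,-0.1,4,0, 2.4,-0.1,4,0]' 
python3 - <<'E'
from h import *
where()
for n in('top','side'): cv2.imwrite(f'pics/{n}3.png',env.grab_frame(n)[:,:,::-1])
b=cv2.imread("pics/side3.png")[120:240,190:330]
a=cv2.imread("pics/top3.png")[135:240,240:355]
f=lambda i,w,h:cv2.resize(i,(w,h),interpolation=cv2.INTER_CUBIC)
cv2.imwrite("pics/c3.png",np.hstack([f(a,340,310),f(b,460,394)[:310]]))
E
```

```text
time_s: 11.4
ee_pos: [0.4379, 0.0667, 0.1177]
ee_rot: [1.752, 2.605, 0.001]
force: [5.6, 1.0, 1.1]
gripper_width: 0.0392
grasp_force: 15.0
t 11.40 TCP(fix mm) [-71.9  25.1 117.7] force fix [ 5.6 -1.2  1.1] w 39.2 gf 15.0
yaw turn still needed (tool z) 0.0
```

View pics/c3.png

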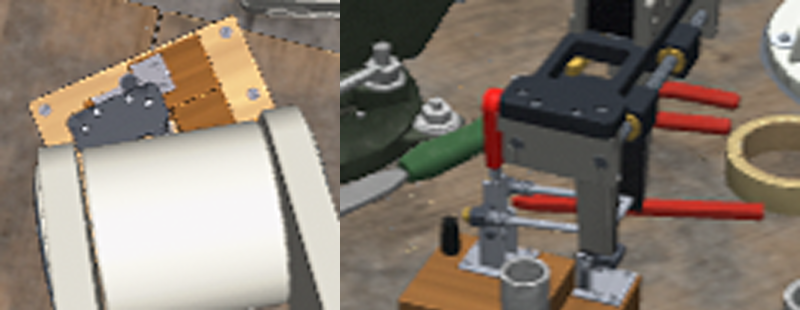

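```bash
python3 - <<'E'
from h import *
for p in((628,201),(622,212)):
    o,d=ray("side",(190+(p[0]-340)/3.286,120+p[1]/3.283));o=w2f(o);d=F.T@d
    for x in(-.075,-.082,-.09): print(p,(1000*(o+d*(x-o[0])/d[0])).round(1))
E
```

```text
(628, 201) [-75.   33.4 109.9]
(628, 201) [-82.   31.  104.8]
(628, 201) [-90.   28.3  99. ]
(622, 212) [-75.   30.  101.3]
(622, 212) [-82.   27.6  96.2]
(622, 212) [-90.   24.9  90.3]
```

The loop is held with its bar near y = 29, z = 101 (crop (622,212)), to the left of the keeper and above it. I shift 1.5 mm right and lower by feel.

```bash
python3 -m crank '[-0.15,0,0.1,0, -0.15,-0.05,0.25,0, -0.15,-0.05,0.4,0, -0.15,-0.05,0.55,0, -0.15,-0.05,0.7,0, -0.15,-0.05,0.8,0, -0.15,-0.05,0.8,0, -0.15,-0.05,0.8,0]' 
python3 -c "
from h import *
where()"
```

```text
time_s: 12.5
ee_pos: [0.438, 0.0657, 0.11]
ee_rot: [1.754, 2.605, 0.002]
force: [4.2, 6.0, 1.3]
gripper_width: 0.0388
grasp_force: 15.0
t 12.50 TCP(fix mm) [-72.2  24.2 110. ] force fix [6.2 4.  1.3] w 38.8 gf 15.0
yaw turn still needed (tool z) 0.0
```

```bash
python3 -m crank '[0,0,0.1,0, 0,0,0.2,0, 0,0,0.3,0, 0,0,0.4,0, 0,0,0.4,0, 0,0,0.4,0, 0,0,0.4,0, 0,0,0.4,0]' 
python3 -c "
from h import *
where()"
```

```text
time_s: 13.5
ee_pos: [0.438, 0.0656, 0.106]
ee_rot: [1.753, 2.605, 0.002]
force: [5.0, 4.9, 0.9]
gripper_width: 0.0394
grasp_force: 15.0
t 13.50 TCP(fix mm) [-72.2  24.1 106. ] force fix [6.4 2.6 0.9] w 39.4 gf 15.0
yaw turn still needed (tool z) 0.0
```

```bash
python3 -m crank '[0,0,0.1,0, 0,0,0.2,0, 0,0,0.3,0, 0,0,0.4,0, 0,0,0.5,0, 0,0,0.5,0, 0,0,0.5,0, 0,0,0.5,0]' 
python3 -c "
from h import *
where()"
```

```text
time_s: 14.5
ee_pos: [0.4382, 0.0654, 0.101]
ee_rot: [1.753, 2.605, 0.002]
force: [7.0, 2.9, 0.5]
gripper_width: 0.0388
grasp_force: 15.0
t 14.50 TCP(fix mm) [-72.2  23.8 101. ] force fix [7.5 0.1 0.5] w 38.8 gf 15.0
yaw turn still needed (tool z) 0.0
```

```bash
python3 -m crank '[0,0,0.1,0, 0,0,0.15,0, 0,0,0.2,0, 0,0,0.25,0, 0,0,0.3,0, 0,0,0.3,0, 0,0,0.3,0, 0,0,0.3,0]' 
python3 -c "
from h import *
where()"
```

```text
time_s: 15.5
ee_pos: [0.4384, 0.0652, 0.0981]
ee_rot: [1.752, 2.605, 0.002]
force: [6.2, 0.5, 0.9]
gripper_width: 0.0389
grasp_force: 15.0
t 15.50 TCP(fix mm) [-72.1  23.5  98.1] force fix [ 5.9 -1.9  0.9] w 38.9 gf 15.0
yaw turn still needed (tool z) 0.0
```

```bash
python3 -m crank '[0,0,0.05,0, 0,0,0.1,0, 0,0,0.15,0, 0,0,0.2,0, 0,0,0.25,0, 0,0,0.25,0, 0,0,0.25,0, 0,0,0.25,0]' 
python3 - <<'E'
from h import *
where()
cv2.imwrite('pics/side4.png',env.grab_frame('side')[:,:,::-1])
b=cv2.imread("pics/side4.png")[140:230,220:310]
cv2.imwrite("pics/c4.png",cv2.resize(b,(600,600),interpolation=cv2.INTER_CUBIC))
E
```

```text
time_s: 16.5
ee_pos: [0.4384, 0.0652, 0.0959]
ee_rot: [1.752, 2.604, 0.002]
force: [4.6, 0.9, 7.6]
gripper_width: 0.0392
grasp_force: 15.0
t 16.50 TCP(fix mm) [-72.   23.5  95.9] force fix [ 4.7 -0.9  7.6] w 39.2 gf 15.0
yaw turn still needed (tool z) 0.0
```

View pics/c4.png

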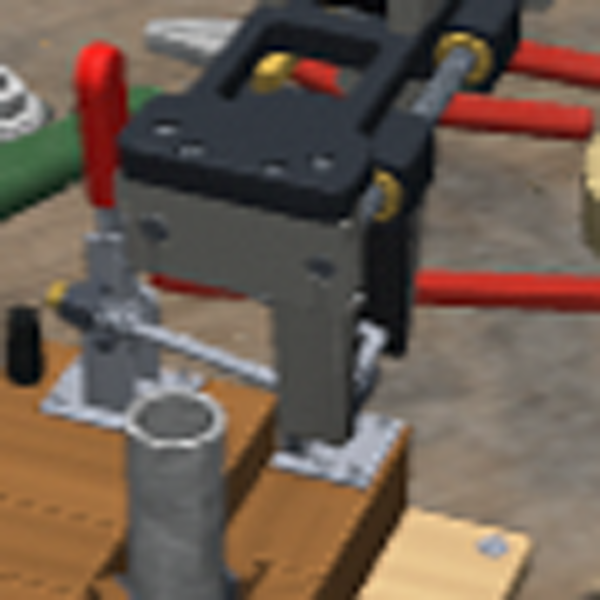

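The bar touched down at TCP z = 95.9 with 7.6 N, so it sits about 80 mm up, which is where the view puts the ledge. I ease off and draw it right to the post.

```bash
python3 -m crank '[0,0,-0.08,0, -0.1,0,-0.08,0, -0.2,0,-0.08,0, -0.3,0,-0.08,0, -0.35,0,-0.08,0, -0.4,0,-0.08,0, -0.4,0,-0.08,0, -0.4,0,-0.08,0]' 
python3 -c "
from h import *
where()"
```

```text
time_s: 17.55
ee_pos: [0.4395, 0.062, 0.0962]
ee_rot: [1.754, 2.605, 0.002]
force: [4.9, 5.4, -0.4]
gripper_width: 0.0392
grasp_force: 15.0
t 17.55 TCP(fix mm) [-72.2  20.2  96.2] force fix [ 6.6  3.2 -0.4] w 39.2 gf 15.0
yaw turn still needed (tool z) 0.0
```

```bash
python3 -m crank '[-0.05,0,0,0, -0.1,0,0,0, -0.15,0,0,0, -0.2,0,0,0, -0.25,0,0,0, -0.25,0,0,0, -0.25,0,0,0, -0.25,0,0,0]' 
python3 -c "
from h import *
where()"
```

```text
time_s: 18.55
ee_pos: [0.4403, 0.06, 0.0962]
ee_rot: [1.754, 2.605, 0.003]
force: [5.0, 8.9, 0.6]
gripper_width: 0.0387
grasp_force: 15.1
t 18.55 TCP(fix mm) [-72.2  18.   96.2] force fix [8.  6.3 0.6] w 38.7 gf 15.1
yaw turn still needed (tool z) -0.0
```

```bash
python3 -m crank '[-0.05,0,0,0, -0.05,0,0,0, -0.1,0,0,0, -0.1,0,0,0, -0.1,0,0,0, -0.1,0,0,0, -0.1,0,0,0, -0.1,0,0,0]' 
python3 -c "
from h import *
where()"
```

```text
time_s: 19.55
ee_pos: [0.4405, 0.0595, 0.0962]
ee_rot: [1.755, 2.606, 0.003]
force: [4.0, 13.0, 1.1]
gripper_width: 0.0389
grasp_force: 15.1
t 19.55 TCP(fix mm) [-72.3  17.5  96.2] force fix [ 8.6 10.5  1.1] w 38.9 gf 15.1
yaw turn still needed (tool z) -0.0
```

Post felt at TCP y = 17.5, so the bar is at about 22 as it should be. Now a gentle lift to check that the nose is above the bar.

```bash
python3 -m crank '[0.05,0,0,0, 0.05,0,-0.05,0, 0.05,0,-0.1,0, 0.05,0,-0.15,0, 0.05,0,-0.2,0, 0.05,0,-0.2,0, 0.05,0,-0.2,0, 0.05,0,-0.2,0]' 
python3 -c "
from h import *
where()"
```

```text
time_s: 20.55
ee_pos: [0.4403, 0.0596, 0.0975]
ee_rot: [1.754, 2.606, 0.002]
force: [7.3, 10.2, -12.5]
gripper_width: 0.0391
grasp_force: 15.1
t 20.55 TCP(fix mm) [-72.4  17.6  97.5] force fix [ 10.6   6.7 -12.5] w 39.1 gf 15.1
yaw turn still needed (tool z) -0.0
```

The nose blocks it at 12.5 N after 1.3 mm of lift, so the bar is under the nose. I set it back on the ledge, release and rise.

```bash
python3 -m crank '[0,-0.1,0.1,0, 0,-0.1,0.18,0, 0,-0.1,0.18,0, 0,-0.1,0.18,0, 0,-0.1,0.18,0, 0,-0.1,0.18,0, 0,-0.1,0.18,0, 0,-0.1,0.18,0]' 
python3 -m crank '[0,0,0,0, 0,0,0,0, 0,0,0,0, 0,0,-2,0, 0,0,-5,0, 0,0,-9,0, 0,0,-14,0, 0,0,-17,0]' 0.35
python3 - <<'E'
from h import *
where()
for n in('top','side'): cv2.imwrite(f'pics/{n}5.png',env.grab_frame(n)[:,:,::-1])
b=cv2.imread("pics/side5.png")[130:230,200:310]
cv2.imwrite("pics/c5.png",cv2.resize(b,(660,600),interpolation=cv2.INTER_CUBIC))
E
```

```text
time_s: 21.55
ee_pos: [0.4403, 0.0595, 0.0967]
ee_rot: [1.754, 2.605, 0.005]
force: [5.0, 11.2, 1.7]
gripper_width: 0.0392
grasp_force: 15.1
time_s: 22.55
ee_pos: [0.4388, 0.0583, 0.2684]
ee_rot: [1.754, 2.605, 0.001]
force: [0.3, 0.0, -0.1]
gripper_width: 0.0596
grasp_force: 0.0
t 22.55 TCP(fix mm) [-74.2  17.  268.4] force fix [ 0.3 -0.1 -0.1] w 59.6 gf 0.0
yaw turn still needed (tool z) 0.0
```

View pics/c5.png

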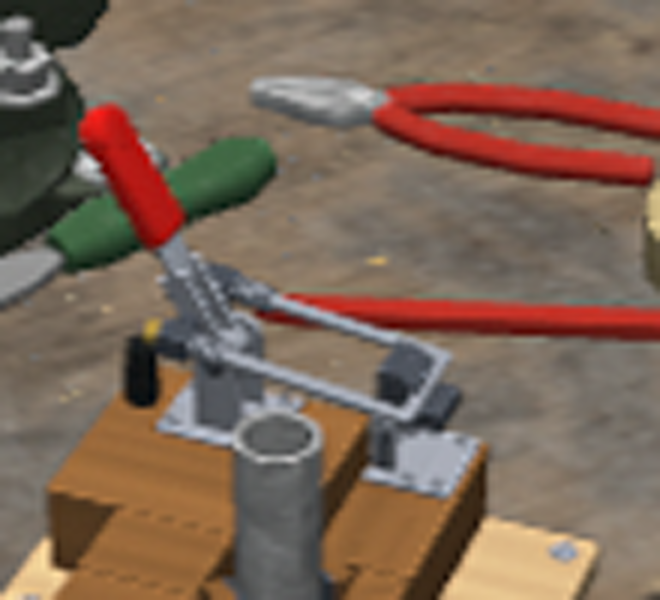

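The loop is hooked, with the bar at crop (425,385) under the nose and the lever leaning at about 1.1. Now I close the fingers and come to the left face of the handle.

```bash
python3 -m crank '[-2,0.1,0,0, -4,0.1,0,0, -6.7,0.1,0,0, -6.7,0.1,3,0, -6.7,0.1,6,0, -6.7,0.1,8.5,0, -6.7,0.1,9.3,0, -6.7,0.1,9.3,0]' 1
python3 -c "
from h import *
where((-72,-65.2,168.4),(-72,-71.7,165.3),(-72,-83.6,157.1))"
```

```text
time_s: 23.65
ee_pos: [0.4643, -0.0032, 0.1727]
ee_rot: [-1.753, -2.605, 0.002]
force: [0.7, -1.3, 0.1]
gripper_width: 0.0004
grasp_force: 0.0
t 23.65 TCP(fix mm) [-73.8 -49.6 172.7] force fix [ 0.2 -1.4  0.1] w 0.4 gf 0.0
yaw turn still needed (tool z) 0.0
(-72, -65.2, 168.4) -> rows cm [-1.56  0.18  0.43]
(-72, -71.7, 165.3) -> rows cm [-2.21  0.18  0.74]
(-72, -83.6, 157.1) -> rows cm [-3.4   0.18  1.56]
```

```bash
python3 -m crank '[-0.8,0.1,0.2,0, -1.5,0.1,0.5,0, -1.9,0.1,0.7,0, -2.3,0.1,0.9,0, -2.6,0.1,1.1,0, -2.9,0.1,1.3,0, -2.9,0.1,1.3,0, -2.9,0.1,1.3,0]'
python3 -c "
from h import *
where((-72,-83.6,157.1),(-72,-88.8,152.2),(-72,-93.6,146.8),(-72,-97.8,140.9))"
```

```text
time_s: 24.65
ee_pos: [0.4765, -0.0296, 0.1602]
ee_rot: [-1.754, -2.606, 0.001]
force: [1.3, 0.2, 1.9]
gripper_width: 0.0003
grasp_force: 0.7
t 24.65 TCP(fix mm) [-72.5 -78.7 160.2] force fix [ 1.3 -0.3  1.9] w 0.3 gf 0.7
yaw turn still needed (tool z) 0.0
(-72, -83.6, 157.1) -> rows cm [-0.49  0.05  0.31]
(-72, -88.8, 152.2) -> rows cm [-1.01  0.05  0.8 ]
(-72, -93.6, 146.8) -> rows cm [-1.49  0.05  1.34]
(-72, -97.8, 140.9) -> rows cm [-1.91  0.05  1.93]
```

```bash
python3 -m crank '[-0.3,0,0.2,0, -0.6,0,0.4,0, -0.9,0,0.7,0, -1.15,0,0.95,0, -1.4,0,1.25,0, -1.6,0,1.5,0, -1.6,0,1.5,0, -1.6,0,1.5,0]'
python3 -c "
from h import *
where((-72,-97.8,140.9),(-72,-101.4,134.6),(-72,-104.3,128.1),(-72,-106.6,121.2))"
```

```text
time_s: 25.65
ee_pos: [0.4827, -0.0448, 0.1454]
ee_rot: [1.754, 2.606, -0.001]
force: [-0.9, 0.7, 1.6]
gripper_width: 0.0005
grasp_force: 0.6
t 25.65 TCP(fix mm) [-72.4 -95.  145.4] force fix [-0.5  1.   1.6] w 0.5 gf 0.6
yaw turn still needed (tool z) 0.0
(-72, -97.8, 140.9) -> rows cm [-0.28  0.04  0.45]
(-72, -101.4, 134.6) -> rows cm [-0.64  0.04  1.08]
(-72, -104.3, 128.1) -> rows cm [-0.93  0.04  1.73]
(-72, -106.6, 121.2) -> rows cm [-1.15  0.04  2.42]
```

The force is lower than I expected at this angle, so I look before going on.

```bash
python3 - <<'E'
from h import *
for n in('top','side'): cv2.imwrite(f'pics/{n}6.png',env.grab_frame(n)[:,:,::-1])
b=cv2.imread("pics/side6.png")[130:230,200:310]
cv2.imwrite("pics/c6.png",cv2.resize(b,(660,600),interpolation=cv2.INTER_CUBIC))
E
```

```text
(no output)
```

View pics/c6.png

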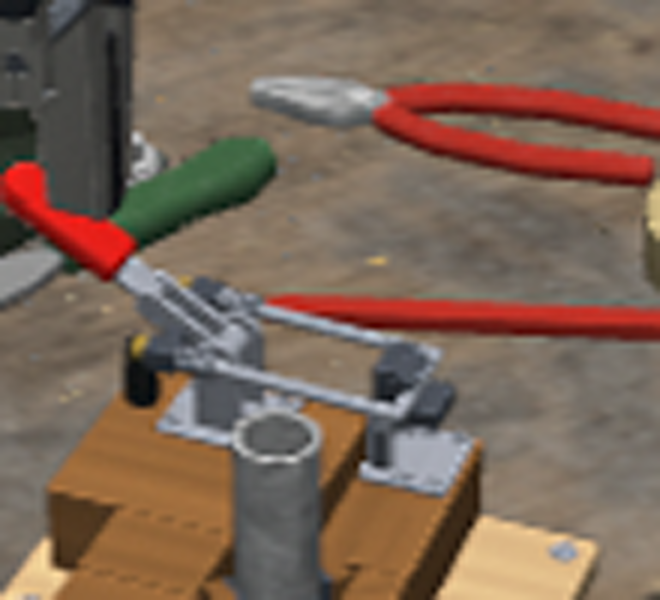

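The loop is still under the nose (crop (415,390)), the handle is going down under the fingers, and the jaw has been drawn onto the tube. Continuing.

```bash
python3 -m crank '[-0.15,0,0.2,0, -0.3,0,0.45,0, -0.45,0,0.7,0, -0.6,0,1,0, -0.7,0,1.2,0, -0.7,0,1.2,0, -0.7,0,1.2,0, -0.7,0,1.2,0]'
python3 -c "
from h import *
where((-72,-104.3,128.1),(-72,-106.6,121.2),(-72,-108.1,114.2),(-72,-109,107))"
```

```text
time_s: 26.75
ee_pos: [0.4855, -0.051, 0.1334]
ee_rot: [1.754, 2.606, 0.0]
force: [0.5, 0.8, 0.8]
gripper_width: 0.0004
grasp_force: 0.1
t 26.75 TCP(fix mm) [ -72.1 -101.9  133.4] force fix [0.8 0.6 0.8] w 0.4 gf 0.1
yaw turn still needed (tool z) 0.0
(-72, -104.3, 128.1) -> rows cm [-0.24  0.01  0.53]
(-72, -106.6, 121.2) -> rows cm [-0.47  0.01  1.22]
(-72, -108.1, 114.2) -> rows cm [-0.62  0.01  1.92]
(-72, -109, 107) -> rows cm [-0.71  0.01  2.64]
```

```bash
python3 -m crank '[-0.15,0,0.25,0, -0.25,0,0.5,0, -0.35,0,0.8,0, -0.45,0,1.1,0, -0.5,0,1.4,0, -0.55,0,1.6,0, -0.55,0,1.6,0, -0.55,0,1.6,0]'
python3 - <<'E'
from h import *
where((-72,-108.1,114.2),(-72,-109,107))
cv2.imwrite('pics/side7.png',env.grab_frame('side')[:,:,::-1])
b=cv2.imread("pics/side7.png")[130:230,200:310]
cv2.imwrite("pics/c7.png",cv2.resize(b,(660,600),interpolation=cv2.INTER_CUBIC))
E
```

```text
time_s: 27.75
ee_pos: [0.4875, -0.0561, 0.1174]
ee_rot: [-1.754, -2.606, 0.0]
force: [0.9, -0.5, -0.4]
gripper_width: 0.0004
grasp_force: 0.0
t 27.75 TCP(fix mm) [ -72.2 -107.3  117.4] force fix [ 0.6 -0.8 -0.4] w 0.4 gf 0.0
yaw turn still needed (tool z) 0.0
(-72, -108.1, 114.2) -> rows cm [-0.08  0.02  0.32]
(-72, -109, 107) -> rows cm [-0.17  0.02  1.04]
```

View pics/c7.png

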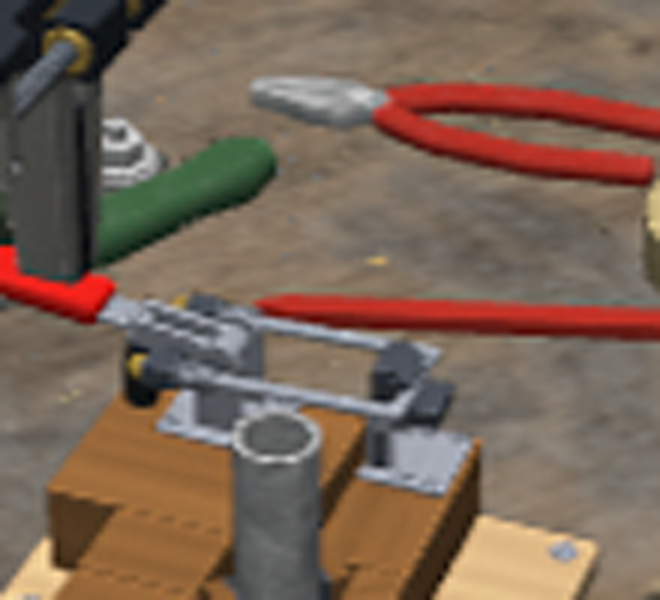

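The lever is down nearly flat (handle at crop (60,285)) and the loop is still hooked. It seems to have gone over centre by itself, so I follow it down to the stop and feel for it.

```bash
python3 -m crank '[-0.05,0,0.15,0, -0.1,0,0.3,0, -0.1,0,0.45,0, -0.15,0,0.6,0, -0.15,0,0.75,0, -0.15,0,0.85,0, -0.15,0,0.9,0, -0.15,0,0.9,0]'
python3 -c "
from h import *
where()"
```

```text
time_s: 28.8
ee_pos: [0.4881, -0.0575, 0.1092]
ee_rot: [1.754, 2.606, 0.0]
force: [-3.9, -1.1, 13.0]
gripper_width: 0.0005
grasp_force: 6.6
t 28.80 TCP(fix mm) [ -72.1 -108.8  109.2] force fix [-4.   0.5 13. ] w 0.5 gf 6.6
yaw turn still needed (tool z) 0.0
```

```bash
python3 -m crank '[0,0,0.03,0, 0,0,0.05,0, 0,0,0.05,0, 0,0,0.05,0, 0,0,0.05,0, 0,0,0.05,0, 0,0,0.05,0, 0,0,0.05,0]'
python3 -c "
from h import *
where()"
python3 -m crank '[0,0,-0.3,0, 0,0,-1,0, 0,0,-3,0, 0,0,-7,0, 0,0,-12,0, 0,0,-17,0, 0,0,-20,0, 0,0,-20,0]'
python3 - <<'E'
from h import *
where()
for n in('top','side'): cv2.imwrite(f'pics/{n}8.png',env.grab_frame(n)[:,:,::-1])
b=cv2.imread("pics/side8.png")[130:230,190:310]
a=cv2.imread("pics/top8.png")[135:240,240:355]
f=lambda i,w,h:cv2.resize(i,(w,h),interpolation=cv2.INTER_CUBIC)
cv2.imwrite("pics/c8.png",np.hstack([f(a,330,400),f(b,470,400)]))
E
```

```text
time_s: 29.8
ee_pos: [0.4882, -0.0575, 0.1091]
ee_rot: [1.754, 2.606, 0.0]
force: [-5.3, 0.7, 19.3]
gripper_width: 0.0005
grasp_force: 9.5
t 29.80 TCP(fix mm) [ -72.1 -108.9  109.1] force fix [-4.6  2.7 19.3] w 0.5 gf 9.5
yaw turn still needed (tool z) 0.0
time_s: 30.8
ee_pos: [0.4893, -0.0576, 0.3103]
ee_rot: [1.752, 2.603, 0.003]
force: [-0.3, -0.4, -0.5]
gripper_width: 0.0004
grasp_force: 0.0
t 30.80 TCP(fix mm) [ -71.1 -109.4  310.3] force fix [-0.4 -0.3 -0.5] w 0.4 gf 0.0
yaw turn still needed (tool z) 0.0
```

View pics/c8.png

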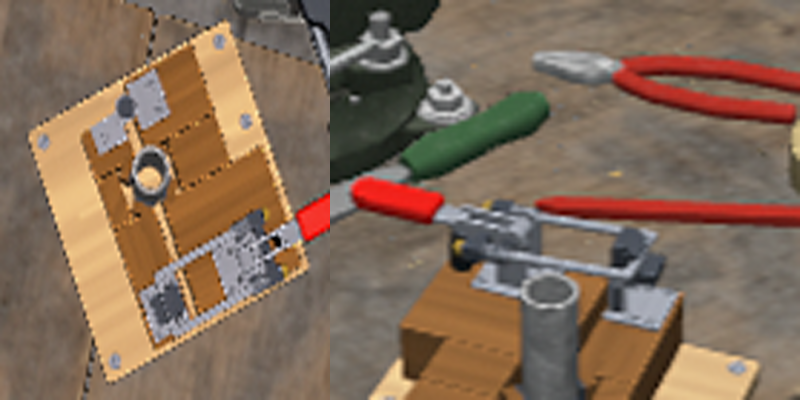

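The clamp is shut. The handle lies flat in line with the loop (crop (395,198)), the bar is under the nose (640,260), and the tube is standing in its V at (550,290). The lever held after release, and its stop was rigid (0.1 mm for 6 N). Handing in.

```bash
python3 -c "
from workcell import env
print(env.sign_off())"
```

```text
the job is handed in; nothing more can be done
None
```

The tube is clamped: the jaw is shut on it, the loop's crossbar sits under the keeper's nose, and the red lever is home and stayed there after release. I handed the job in at about 31 s; peak push was about 19 N, on the lever, and the hand-in call returned no verdict.

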